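# Put the test piece in the bottom tote and stack the top tote over it

### The job

The two totes are nested. Lift the upper one out, set the stepped aluminium test piece upright on the floor of the lower tote, then put the upper tote back turned half a turn, so that it stacks level on the lower tote's lugs inside its rim instead of nesting down onto the piece. Set both down rather than drop them, leave the lower tote standing on the table, and do not disturb the plain cylinder, bottle, mug or tape roll.

Things in the scene. Friction and masses are not known exactly. Their poses are not given: they have to be found in the camera images.
- lower_tote: Lower tote: grey plastic stack-nest tote, loose, 0.24 kg, on the table; 180 long (x), 62 wide (y), 76 high (mm). Origin: centre of underside, z up. Collar with upright outer faces (180 x 62, wall 2.5) at heights 36 to 76; below it the basket tapers to 162 x 46. Floor 3 thick; inside 41 wide at the floor, 57 at the rim; floor clear from x -66 to 66.
- upper_tote: Upper tote: same shape as the lower (same axes, origin at centre of underside), empty, loose, 0.16 kg. Starts nested the same way round, resting on the lower's rim, underside 40 mm above the lower's, 1.5 play; its collar stands free, 76 to 116 above the table. Grip it across the middle of the collar from above; lifts straight out. Turned half a turn it rests on the lower's lugs, underside 70 above the lower's, 5 play.
- upper_twin_end (a point): Middle of the upper tote's rim at its +x end, 90 mm from the origin along x and 76 up. In both totes this end has two windows in the end wall and two lugs inside the rim (at y 14 and -14); the -x end has one window and one lug in the middle.
- lower_twin_end (a point): Middle of the lower tote's rim at its +x (two-window) end, 90 mm from the origin along x and 76 up. The lugs reach 20 inwards from the rim; their tops lie 70 above the underside, 6 below the rim.
- step_piece: Turned aluminium test piece standing upright, 45 mm high, about 56 g, in three round steps: diameter 30 up to height 14, diameter 24 up to height 28, diameter 18 up to the top. Origin at the centre of its underside, z up. Stands beyond or short of the plain cylinder, on the open table between the totes and the flat panel.
- panel: Fixed flat imaging panel lying on the table, grey frame and black face, 230 (x) by 220 (y) by 15 mm thick, clear on top: a good place to put the upper tote down meanwhile (long side along the panel's x). Origin at the centre of its underside.
- plain_cylinder: Plain aluminium cylinder without steps, diameter 30, height 45 mm, upright; origin at the centre of its underside. Bystander.
- gel_bottle: White bottle, diameter 56, height 120 mm; origin at its underside. Bystander.
- mug: Blue ceramic mug, diameter 76, height 90 mm; origin at its underside. Bystander.
- tape_roll: Roll of tape lying flat, diameter 90, height 24 mm; origin at its underside. Bystander.
Things that resemble listed ones, but are neither listed nor needed, are in the scene too. What is shaped like the upper_tote but black or brown is not meant. What is shaped like the step_piece but yellow is not meant.

How it is judged:
By the outcome, as a careful person would: the job done as asked, in the order asked, and still so for the second after the job is handed in, with the robot touching nothing.
It also fails if it takes over 67 s, if anything falls off the work surface, if the arm or the gripper's body presses on something with over 40 N, if the wrist force passes 120 N, or if a joint passes its speed limit or range.

### The arm

A 6-joint arm with a two-finger parallel gripper is mounted at the origin on the work surface. World frame = base frame: x ahead of the robot, y to its left, z up, the work surface at z = 0. Lengths are in mm, angles in rad, forces in N, time in s.
With the tool pointing down it reaches from about 325 to 850 mm from the base axis. Payload 4.4 kg.
Tool frame: the origin (TCP) lies on the centre line of the jaws, within the pads' length; the fingertips stand 8 mm ahead of it and the grasp point (between the pads) lies 11 mm behind it; z points along the fingers, x is the direction in which the jaws open and shut, and the axes are right-handed (so a half turn about z gives the same grasp; the last joint's range is limited). The gripper opens to 94 mm and grips with 3 to 60 N. Pads are 16 mm wide; open, the fingers measure 119 mm over their backs; the gripper's body (75 mm by 177 mm) begins 78 mm behind the grasp point.
Start: joints at [-1.48, 0.207, 1.542, -0, 1.393, -0.15], TCP at [137.113, -558.415, 187.747] pointing down, gripper open.
Joint ranges: [-2.73, 2.73], [-0.86, 2.22], [0.23, 2.46], [-1.11, 4.25], [0.08, 2.63], [-2.82, 2.82]. Speed limits (rad/s): [2.79, 2.79, 3.14, 3.14, 3.14, 3.14].

### API

Orientations are given as a unit quaternion [x, y, z, w].
In Python, from workcell import r gives the robot as it stands. The module is installed in compiled form; this text tells all that it offers.
- The arm moves only by the shell command python3 -m crank 'ROWS' [FORCE]. ROWS is JSON, a list of rows, each a list of 3 entries, a list of its own where there are three numbers: the shift along the world's x, y, z in m, then the turn about the world's z in rad, then the closure in counts, from 0 (fully open) to 255 (shut). In form: [[[tx, ty, tz], spin, gripper], ...]. A call has 1 to 8 rows; each row shifts and turns the commanded pose from where the row before left it; what a row does not reach is not made up. A row lasts 1/12 s, in which the tool goes at most 41.7 mm and 7.16 degrees, less where a joint would pass 70% of its speed; a pose out of reach is approached as far as the arm can. A call is refused whole if a number of a shift passes 0.0417 or a number of a turn 0.125, either way. A call with a gripper value outside its range is refused whole. The fingers move at their own pace and stop on an object; FORCE is the grip in N (left out, the last holds). Time passes only in rows, so rows that do not move let the fingers close. It gives the time, the measured TCP pose, the force and the opening at its end, in the units of the state.
- r.read_state(): the state, without advancing time (a new reading comes with each control period).
- r.snapshot(name): name is "side" or "top" or "wrist"; returns the picture (480x640x3 uint8, red, green, blue); there is no depth.
- r.camera_params(name): a dict with "K" (3x3 intrinsics, pixels), "camera_from_world" (4x4, takes a point from world to camera coordinates). Camera axes: x right, y down, z forward; pixel columns grow to the right and rows downward; lengths in mm; the calibration is good to about 2 mm. A picture is of the moment at which its call begins: read the wrist's pose just before it. camera_params takes no time and is no camera call; for the wrist camera it gives the pose at the moment of the call.
- r.job_done(): hands the job in, once; it reports no verdict.
Trained networks look in the newest picture that a camera, given by its name, has taken for a name from the list of things; names that differ only in an ending like _2 or _b are one class to them, and where a whole thing is asked for, a point or a joint stands for the part that bears it (a point fixed in the world has none). Each returns a list of dicts, best first, with "confidence" (0 to 1); they miss things now and then, are a little off and sometimes report something else, mostly with a low value. They report only what shows in the picture. A call takes as long as a camera call. They do not tell look-alikes from the thing itself.
- r.find_in(thing, camera): "pixel" ([column, row] in pixels, amid what is visible of it).
- r.trace(thing, camera): "pixels" (480x640 bool, what is visible of it) and "pixel" ([column, row] in pixels, amid what is visible of it).
- r.pinpoint(thing, camera): "pixel" ([column, row] in pixels: a listed point, or the origin of a listed thing).
The state is a dict: "t": time; "joint_positions": joint angles; "qd": joint speeds; "joint_efforts": joint torques, N m; "tcp_pos": TCP position; "orientation": TCP orientation; "ft_force": force on the tool from outside, world axes, zero at the start; "moment": the same for the moment, N m; "finger_gap": finger opening in mm.
Only numpy, scipy, OpenCV 4.12 (cv2) and the standard library are available. Lean on these libraries where they do the work, as an engineer would, in place of code of your own. Each camera call takes 0.05 s, during which the arm holds its last target. There are 200 camera calls.

## Working session

There is one attempt and no reset: what is moved stays moved. The work goes in short steps, Python scripts to look and compute and a shell command to move; the robot and the scene stay as the last step left them, time stands still between calls to the robot, and variables do not carry over. Pictures are saved under pics/ and viewed, about 8 in all and at most 12, crops included, and the job is handed in when it is done.

```bash
mkdir -p pics
cat > h.py <<'E'
import numpy as np, cv2
from workcell import r
def snap(c,fn=None):
    P=r.camera_params(c); im=r.snapshot(c)
    if fn: cv2.imwrite('pics/'+fn+'.png',im[:,:,::-1])
    return P,im
def at_z(P,px,z):
    K=np.array(P['K']);T=np.array(P['camera_from_world'])
    R=T[:3,:3];c=-R.T@T[:3,3]
    d=R.T@np.linalg.inv(K)@np.array([px[0],px[1],1.])
    return c+d*(z-c[2])/d[2]
def proj(P,p):
    K=np.array(P['K']);T=np.array(P['camera_from_world'])
    q=K@(T[:3,:3]@np.array(p,float)+T[:3,3]); return q[:2]/q[2]
E
python3 - <<'E'
from h import *
s=r.read_state();print({k:np.round(s[k],3).tolist() for k in s})
hz={'upper_tote':40,'lower_tote':0,'upper_twin_end':116,'lower_twin_end':76,'step_piece':0,'panel':0,'plain_cylinder':0,'gel_bottle':0,'mug':0,'tape_roll':0}
for c in ('top','side'):
    P,_=snap(c,c+'0')
    T=np.array(P['camera_from_world']);print(c,(-T[:3,:3].T@T[:3,3]).round())
    for t,z in hz.items():
        for d in r.pinpoint(t,c): print(c,t,round(d['confidence'],2),np.round(d['pixel']),at_z(P,d['pixel'],z).round(1)[:2])
E
```

```text
{'t': 0.0, 'joint_positions': [-1.481, 0.207, 1.543, 0.0, 1.394, -0.151], 'qd': [-0.0, -0.0, 0.0, 0.001, 0.001, -0.0], 'joint_efforts': [0.001, -37.088, -28.142, 0.07, 0.036, -0.0], 'tcp_pos': [137.038, -557.568, 186.608], 'orientation': [0.787, -0.617, -0.001, -0.001], 'ft_force': [-0.027, -0.458, 0.276], 'moment': [0.026, 0.025, -0.005], 'finger_gap': 93.994}
top [ 427.   19. 1569.]
top upper_tote 0.88 [227. 328.] [237.  283.7]
top upper_tote 0.7 [250. 248.] [469.3 217.2]
top upper_tote 0.58 [409. 321.] [ 253.8 -248.9]
top upper_tote 0.42 [400. 230.] [ 520.8 -225. ]
top lower_tote 0.62 [252. 247.] [472.2 216.1]
top upper_twin_end 0.79 [236. 215.] [559.  244.5]
top upper_twin_end 0.58 [439. 335.] [ 222.7 -317.1]
top upper_twin_end 0.18 [328. 248.] [465.3 -12.6]
top lower_twin_end 0.45 [238. 217.] [557.5 244.7]
top step_piece 0.59 [326. 208.] [590.5  -7.1]
top step_piece 0.42 [332. 187.] [653.6 -27.7]
top panel 0.7 [402. 227.] [ 531.7 -236. ]
top plain_cylinder 0.38 [330. 247.] [472.3 -19.4]
top gel_bottle 0.54 [284. 160.] [737.6 117.6]
top mug 0.76 [170. 288.] [351.2 460.7]
top tape_roll 0.67 [464. 264.] [ 417.9 -424.6]
side [ 42. 701. 962.]
side upper_tote 0.68 [284. 328.] [466.5 206.5]
side upper_tote 0.57 [368. 433.] [213.  309.6]
side lower_tote 0.93 [282. 344.] [465.7 219.2]
side upper_twin_end 0.89 [233. 298.] [559.9 240.9]
side upper_twin_end 0.65 [322. 437.] [257.7 386.3]
side lower_twin_end 0.77 [236. 309.] [559.2 238.7]
side step_piece 0.69 [277. 238.] [655.9 -24.5]
side step_piece 0.51 [294. 259.] [582.    8.9]
side panel 0.96 [364. 205.] [ 534.7 -244.4]
side plain_cylinder 0.63 [339. 271.] [471.  -15.8]
side gel_bottle 0.68 [214. 263.] [735.2 119.2]
side mug 0.91 [255. 469.] [356.3 455.6]
side mug 0.6 [218. 264.] [725.2 118.2]
side mug 0.46 [366. 206.] [ 529.3 -245.5]
side tape_roll 0.63 [435. 183.] [ 413.1 -425.1]
```

View pics/top0.png

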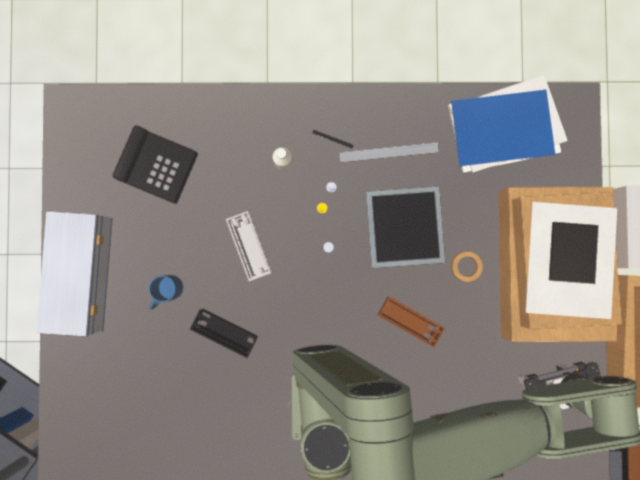

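View pics/side0.png

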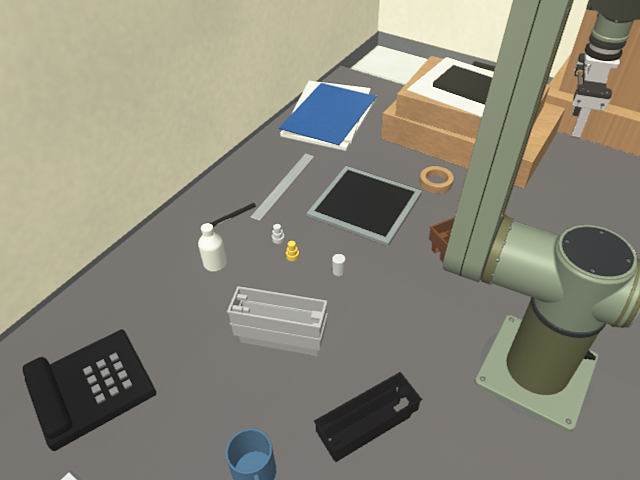

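The top and side pictures agree. The grey nested totes are at about (468, 215) with yaw ≈ 0.29 (top px 250, 247). The silver stepped piece is at about (655, -26) (top px 332, 187), with the yellow look-alike at px 322, 208 and the plain cylinder at px 328, 247. The panel is at about (533, -240). I'll move over the totes for a wrist view.

```bash
python3 -m crank '[[[0.030,0.0257,0.01],0,0],[[0.030,0.0257,0.01],0,0],[[0.030,0.0257,0.01],0,0],[[0.030,0.0257,0.01],0,0],[[0.030,0.0257,0.01],0,0],[[0.030,0.0257,0.01],0,0],[[0.030,0.0257,0.01],0,0],[[0.030,0.0257,0.01],0,0]]'
python3 -m crank '[[[0.030,0.0257,0.01],0,0],[[0.030,0.0257,0.01],0,0],[[0.030,0.0257,0],0,0],[[0.030,0.0257,0],0,0],[[-0.003,0.039,0],0,0],[[-0.003,0.039,0],0,0],[[-0.003,0.039,0],0,0],[[-0.003,0.039,0],0,0]]'
python3 -m crank '[[[-0.003,0.039,0],0,0],[[-0.003,0.039,0],0,0],[[-0.003,0.039,0],0,0],[[-0.003,0.039,0],0,0],[[-0.003,0.039,0],0,0],[[-0.003,0.039,0],0.03,0],[[-0.003,0.039,0],0.02,0],[[0,0,0],0,0]]'
python3 - <<'E'
from h import *
P,_=snap('wrist','w1')
T=np.array(P['camera_from_world']);print((-T[:3,:3].T@T[:3,3]).round())
for t,z in {'upper_tote':40,'lower_tote':0,'upper_twin_end':116,'lower_twin_end':76}.items():
    for d in r.pinpoint(t,'wrist'): print(t,round(d['confidence'],2),np.round(d['pixel']),at_z(P,d['pixel'],z).round(1)[:2])
E
```

```text
t: 1.77
tcp_pos: [378.3, -351.3, 268.5]
orientation: [0.787, -0.617, 0.0, 0.0]
ft_force: [-0.0, -1.5, -0.1]
finger_gap: 93.9
t: 2.43
tcp_pos: [484.9, -92.2, 287.5]
orientation: [0.787, -0.617, -0.0, -0.0]
ft_force: [0.5, 0.1, -0.9]
finger_gap: 93.5
t: 3.1
tcp_pos: [462.6, 185.2, 287.9]
orientation: [0.805, -0.594, -0.001, -0.001]
ft_force: [0.2, 0.3, -0.4]
finger_gap: 94.0
[531. 206. 485.]
upper_tote 0.95 [304. 195.] [476.  208.9]
upper_tote 0.74 [208. 331.] [253.3 283.1]
upper_tote 0.69 [513. 114.] [642.6  -3. ]
lower_tote 0.19 [303. 197.] [468.1 210.1]
upper_twin_end 0.77 [290. 115.] [557.4 243.7]
upper_twin_end 0.63 [136. 319.] [291.3 353.3]
lower_twin_end 0.75 [288. 115.] [559.4 250.2]
```

View pics/w1.png

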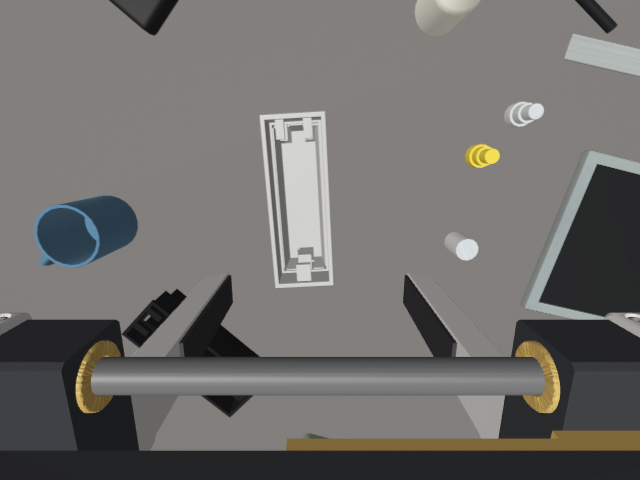

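The wrist view shows the tote's rim, with corners at about (261,116), (324,112), (333,284) and (276,287). The twin lugs are at the top end and the single lug at the bottom. Next I'll fit the rim rectangle at z=116 and measure the pieces.

```bash
cat >> h.py <<'E'
def rimfit(P,mask,z):
    """min-area rectangle of a mask's outline mapped to the plane z"""
    m=mask.astype(np.uint8)
    m=cv2.morphologyEx(m,cv2.MORPH_CLOSE,np.ones((9,9)));m=cv2.morphologyEx(m,cv2.MORPH_OPEN,np.ones((5,5)))
    c=max(cv2.findContours(m,cv2.RETR_EXTERNAL,cv2.CHAIN_APPROX_NONE)[0],key=cv2.contourArea)[:,0]
    w=np.array([at_z(P,p,z)[:2] for p in c],np.float32)
    (cx,cy),(a,b),ang=cv2.minAreaRect(w)
    if a<b: ang+=90;a,b=b,a
    y=np.deg2rad(ang);y=(y+np.pi/2)%np.pi-np.pi/2
    return np.round([cx,cy,a,b],1),round(y,3)
def bright(im,seed,lo=125):
    """bright component nearest to a seed pixel"""
    g=(im.min(2)>lo).astype(np.uint8);g=cv2.morphologyEx(g,cv2.MORPH_CLOSE,np.ones((3,3)))
    n,l=cv2.connectedComponents(g);ys,xs=np.nonzero(l)
    k=np.argmin((xs-seed[0])**2+(ys-seed[1])**2);return l==l[ys[k],xs[k]]
def jaw():
    s=r.read_state();x,y=s['orientation'][:2];return np.round(s['tcp_pos'],1),round(np.arctan2(2*x*y,x*x-y*y),3)
E
python3 - <<'E'
from h import *
P,im=snap('wrist')
print(jaw())
for d in r.trace('upper_tote','wrist'): print('tr',round(d['confidence'],2),np.round(d['pixel']),rimfit(P,d['pixels'],116))
for lo in (125,140): print(rimfit(P,bright(im,(262,130),lo),116))
for t in('step_piece','plain_cylinder'):
  for d in r.trace(t,'wrist'):
    ys,xs=np.nonzero(d['pixels']);print(t,round(d['confidence'],2),np.round(d['pixel']),xs.min(),xs.max(),ys.min(),ys.max(),im[d['pixels']].mean(0).round())
  for d in r.pinpoint(t,'wrist'): print(t,np.round(d['pixel'],1),at_z(P,d['pixel'],0).round(1))
print('top of piece',at_z(P,(536,112),45).round(1))
Pt,it=snap('top')
for d in r.trace('panel','top')[:1]: print('panel',rimfit(Pt,d['pixels'],15))
E
```

```text
(array([464.4, 177.6, 287.7]), np.float64(-1.282))
tr 0.96 [157. 324.] (array([301.2, 332.8,  89.5,  30.4]), np.float64(-0.469))
tr 0.69 [292. 197.] (array([473.7, 211.5, 183.7,  65.1]), np.float64(0.356))
tr 0.6 [434.  13.] (array([681.6, 128.7,  56.1,  27.3]), np.float64(-1.283))
(array([473.7, 212.2, 186. ,  67. ]), np.float64(0.356))
(array([473.8, 211.7, 185.1,  65.8]), np.float64(0.355))
step_piece 0.65 [510. 109.] 496 534 99 123 [186. 189. 188.]
step_piece 0.56 [472. 154.] 458 491 142 164 [215. 193.  71.]
step_piece [467.  152.5] [589.8   6.3   0. ]
step_piece [504.3 111.6] [651.6 -20.4   0. ]
plain_cylinder 0.87 [453. 244.] 438 471 230 256 [191. 194. 194.]
plain_cylinder 0.27 [590. 247.] 517 639 147 319 [68. 71. 72.]
plain_cylinder [446.3 238.6] [471.1 -11.3   0. ]
top of piece [650.8 -36.2  45. ]
panel (array([ 531.1, -243.3,  234.2,  223. ]), np.float64(0.066))
```

Tote: centre (473.7, 211.8), yaw 0.356, size 184×65, which fits 180×62. I'll descend now, with spin +0.067, and grip.

```bash
python3 -m crank '[[[0.0093,0.0342,0],0.067,0],[[0,0,-0.02],0,0],[[0,0,-0.035],0,0],[[0,0,-0.035],0,0],[[0,0,-0.035],0,0],[[0,0,-0.03],0,0],[[0,0,-0.022],0,0],[[0,0,-0.0217],0,0]]' 20
python3 -m crank '[[[0,0,0],0,0],[[0,0,0],0,60],[[0,0,0],0,110],[[0,0,0],0,110],[[0,0,0],0,110],[[0,0,0],0,110],[[0,0,0],0,110],[[0,0,0],0,110]]' 20
python3 -c "
from h import *;print(jaw())"
```

```text
t: 4.42
tcp_pos: [472.6, 212.8, 87.2]
orientation: [0.822, -0.57, -0.001, 0.001]
ft_force: [-0.3, 0.5, 0.1]
finger_gap: 93.9
t: 5.08
tcp_pos: [474.7, 213.2, 90.5]
orientation: [0.822, -0.57, 0.001, -0.001]
ft_force: [-0.8, -0.8, 5.4]
finger_gap: 61.4
(array([474.7, 213.2,  90.5]), np.float64(-1.213))
```

```bash
python3 -m crank '[[[0,0,0.006],0,110],[[0,0,0.01],0,110],[[0,0,0.012],0,110],[[0,0,0.014],0,110],[[0,0,0.016],0,110],[[0,0,0.025],0,110],[[0,0,0.03],0,110],[[0,0,0.008],0,110]]'
python3 - <<'E'
from h import *
snap('side','s2'); print(jaw(),r.read_state()['ft_force'])
E
```

```text
t: 5.75
tcp_pos: [476.3, 214.2, 216.0]
orientation: [0.822, -0.57, 0.003, -0.004]
ft_force: [0.7, -0.4, -0.4]
finger_gap: 61.6
(array([476.6, 214.2, 215.8]), np.float64(-1.213)) [0.82313597 0.13925101 0.23192231]
```

View pics/s2.png

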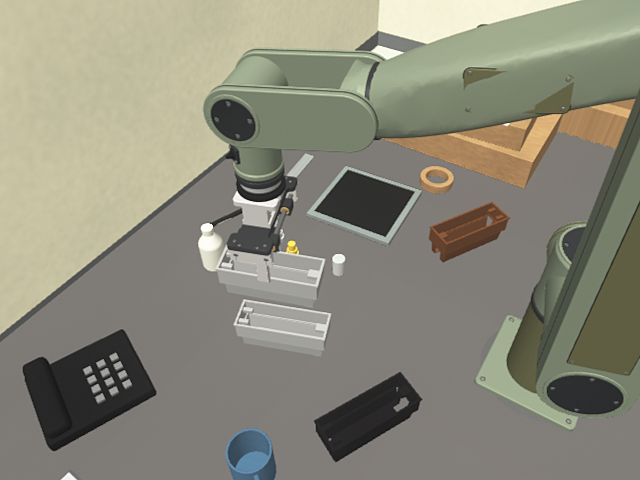

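The lift worked: the side picture shows the upper tote at px (270,272), clear of the lower tote, which still stands at (283,325). Next is the carry to the panel.

```bash
python3 -m crank '[[[0.0045,-0.025,0],0,110],[[0.0045,-0.038,0],-0.04,110],[[0.0045,-0.038,0],-0.04,110],[[0.0045,-0.038,0],-0.04,110],[[0.0045,-0.038,0],-0.04,110],[[0.0045,-0.038,0],-0.04,110],[[0.0045,-0.038,0],-0.04,110],[[0.0045,-0.038,0],-0.04,110]]'
python3 -m crank '[[[0.0045,-0.038,0],-0.012,110],[[0.0045,-0.038,0],0,110],[[0.0045,-0.038,0],0,110],[[0.0045,-0.038,0],0,110],[[0,-0.012,0],0,110],[[0,0,-0.01],0,110],[[0,0,-0.03],0,110],[[0,0,0],0,110]]'
python3 - <<'E'
from h import *
print(jaw())
P,im=snap('wrist','w3');c=at_z(P,(320,240),15)
for d in r.trace('panel','wrist')[:1]: print('panel',d['confidence'],rimfit(P,d['pixels'],15))
E
```

```text
t: 6.47
tcp_pos: [508.3, -79.3, 208.6]
orientation: [0.733, -0.68, -0.001, 0.0]
ft_force: [0.7, 0.7, -0.9]
finger_gap: 61.8
t: 7.13
tcp_pos: [523.0, -237.8, 163.0]
orientation: [0.73, -0.683, -0.007, 0.001]
ft_force: [-0.5, 0.5, -3.2]
finger_gap: 61.9
(array([ 523. , -237.8,  163. ]), np.float64(-1.505))
panel 0.81 (array([ 536.8, -244.8,  219.6,  219.2]), np.float64(-1.509))
```

View pics/w3.png

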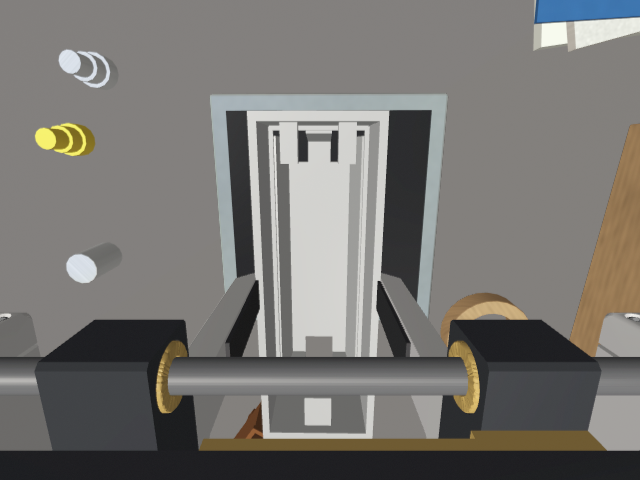

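```bash
python3 -m crank '[[[0.006,-0.003,-0.02],0,110],[[0,0,-0.03],0,110],[[0,0,-0.025],0,110],[[0,0,-0.01],0,110],[[0,0,0],0,110],[[0,0,0],0,110]]'
python3 -c "
from h import *;print(jaw(),r.read_state()['ft_force'])"
```

```text
t: 7.73
tcp_pos: [534.0, -244.3, 86.0]
orientation: [0.73, -0.683, 0.0, -0.0]
ft_force: [0.6, 0.4, -0.4]
finger_gap: 61.9
(array([ 534. , -244.3,   86. ]), np.float64(-1.504)) [ 0.61908906  0.44903172 -0.40430452]
```

```bash
python3 -m crank '[[[0,0,-0.01],0,110],[[0,0,-0.005],0,110],[[0,0,-0.003],0,110],[[0,0,0],0,110],[[0,0,0],0,110]]'
python3 -m crank '[[[0,0,-0.0015],0,110],[[0,0,0],0,110],[[0,0,0],0,110]]'
```

```text
t: 8.15
tcp_pos: [533.5, -244.9, 67.2]
orientation: [0.73, -0.683, 0.0, -0.0]
ft_force: [-0.2, 0.2, -1.8]
finger_gap: 61.4
t: 8.4
tcp_pos: [534.1, -245.1, 66.2]
orientation: [0.73, -0.684, 0.001, -0.0]
ft_force: [0.1, -0.1, 0.3]
finger_gap: 61.5
```

```bash
python3 -m crank '[[[0,0,-0.0012],0,110],[[0,0,0],0,110],[[0,0,0],0,110]]'
python3 -m crank '[[[0,0,-0.0012],0,110],[[0,0,0],0,110],[[0,0,0],0,110]]'
```

```text
t: 8.65
tcp_pos: [534.8, -245.2, 65.5]
orientation: [0.73, -0.684, 0.001, -0.001]
ft_force: [2.7, 0.4, 4.1]
finger_gap: 61.6
t: 8.9
tcp_pos: [534.8, -245.3, 65.4]
orientation: [0.73, -0.683, 0.001, -0.001]
ft_force: [0.0, 1.3, 9.8]
finger_gap: 61.8
```

Contact at 9.8 N and z 65.4, as expected. Release and rise.

```bash
python3 -m crank '[[[0,0,0.001],0,110],[[0,0,0],0,60],[[0,0,0],0,0],[[0,0,0],0,0],[[0,0,0],0,0],[[0,0,0.02],0,0],[[0,0,0.04],0,0],[[0,0,0.04],0,0]]'
python3 -m crank '[[[0,0,0.04],0,60],[[0,0.02,0.03],0,60],[[0.01,0.041,0],0,60],[[0.01,0.041,0],0,60],[[0.01,0.03,0],0,60],[[0,0,0],0,60],[[0,0,0],0,60]]'
python3 - <<'E'
from h import *
print(jaw())
P,im=snap('wrist','w4')
for d in r.trace('upper_tote','wrist'): print('tr',round(d['confidence'],2),np.round(d['pixel']),rimfit(P,d['pixels'],91))
for d in r.trace('step_piece','wrist'):
    ys,xs=np.nonzero(d['pixels']);print(round(d['confidence'],2),np.round(d['pixel']),xs.min(),xs.max(),ys.min(),ys.max(),im[d['pixels']].mean(0).round())
for d in r.pinpoint('step_piece','wrist'): print(np.round(d['pixel'],1),at_z(P,d['pixel'],0).round(1))
E
```

```text
t: 9.57
tcp_pos: [531.0, -243.5, 162.2]
orientation: [0.73, -0.684, -0.004, 0.001]
ft_force: [0.6, 0.4, 0.1]
finger_gap: 93.8
t: 10.15
tcp_pos: [563.0, -112.3, 233.6]
orientation: [0.731, -0.682, -0.0, 0.0]
ft_force: [-0.6, -0.9, -0.1]
finger_gap: 71.9
(array([ 563. , -112.3,  233.6]), np.float64(-1.502))
tr 0.73 [449. 240.] (array([ 533.1, -240.9,  184.1,   75.7]), np.float64(0.072))
tr 0.64 [377. 424.] (array([ 346.2, -208.6,  120.6,   58.5]), np.float64(-1.503))
0.96 [243. 131.] 232 260 118 143 [206. 212. 218.]
0.85 [221. 184.] 206 235 172 197 [220. 203.  81.]
0.44 [448. 242.] 405 489 172 345 [183. 183. 180.]
[221.2 184.8] [588.1   7.4   0. ]
[247.2 133.8] [649.7 -23.1   0. ]
```

View pics/w4.png

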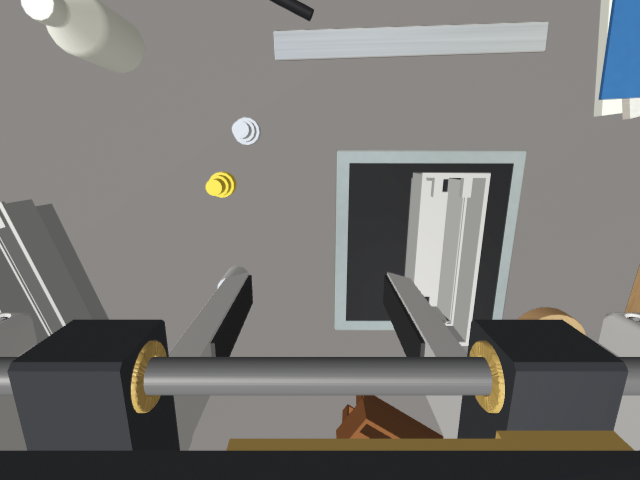

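The upper tote stands on the panel at about (533,-241). The silver piece shows at px (246,131) and the yellow look-alike at px (221,185). I'll move over the piece and measure again.

```bash
python3 -m crank '[[[0.022,0.022,0],0,100],[[0.029,0.029,0],0,100],[[0.029,0.029,-0.02],0,100],[[0.007,0.0095,-0.04],0,100],[[0,0,-0.03],0,100],[[0,0,-0.01],0,100],[[0,0,0],0,100]]'
python3 - <<'E'
from h import *
print(jaw())
P,im=snap('wrist','w5')
for d in r.trace('step_piece','wrist'):
    ys,xs=np.nonzero(d['pixels']);print(round(d['confidence'],2),np.round(d['pixel']),xs.min(),xs.max(),ys.min(),ys.max(),im[d['pixels']].mean(0).round())
for d in r.pinpoint('step_piece','wrist'): print(np.round(d['pixel'],1),at_z(P,d['pixel'],0).round(1))
E
```

```text
t: 10.93
tcp_pos: [644.3, -27.6, 131.2]
orientation: [0.729, -0.684, -0.004, 0.003]
ft_force: [-0.0, -0.8, 0.9]
finger_gap: 57.5
(array([644.3, -27.6, 131.2]), np.float64(-1.506))
0.57 [282. 284.] 267 297 266 307 [210. 189.  73.]
[280.9 279.1] [590.4   6.3   0. ]
[312.8 220.1] [652.  -21.8   0. ]
[606.9 301.9] [ 586.9 -323.8    0. ]
```

View pics/w5.png

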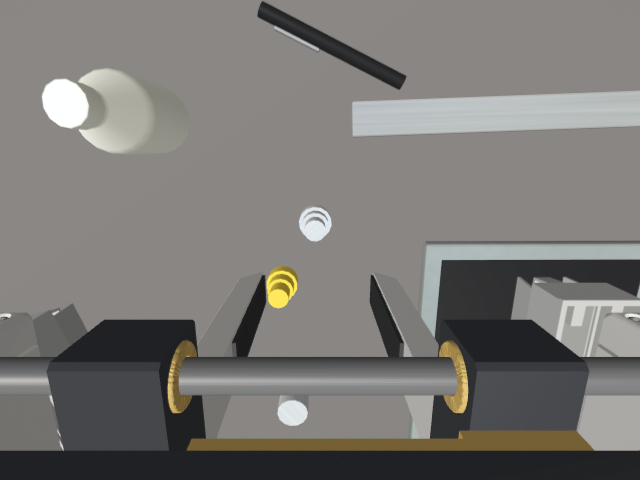

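```bash
python3 -m crank '[[[0.006,0.005,-0.02],0,100],[[0,0,-0.02],0,100],[[0,0,0],0,100],[[0,0,0],0,100],[[0,0,0],0,100]]'
python3 - <<'E'
from h import *
P,im=snap('wrist'); print(jaw())
for d in r.pinpoint('step_piece','wrist'): print(np.round(d['pixel'],1),at_z(P,d['pixel'],0).round(1))
# top disc: brightest blob near expected pixel
q=proj(P,(651,-22.5,45)).astype(int);q0=proj(P,(651,-22.5,0));print(q,q0)
x0,y0=q-45
g=im[y0:y0+90,x0:x0+90]; cv2.imwrite('pics/c6.png',cv2.resize(g,(540,540),interpolation=cv2.INTER_NEAREST)[:,:,::-1]);print(x0,y0)
E
```

```text
t: 11.5
tcp_pos: [655.2, -22.7, 98.7]
orientation: [0.73, -0.684, 0.002, -0.001]
ft_force: [0.1, 0.5, -0.1]
finger_gap: 57.1
(array([655.4, -22.6,  98.8]), np.float64(-1.506))
[317.1 240. ] [653.4 -22.    0. ]
[281.1 306.2] [589.2   6.9   0. ]
[317 257] [317.52218504 242.74129754]
272 212
```

View pics/c6.png

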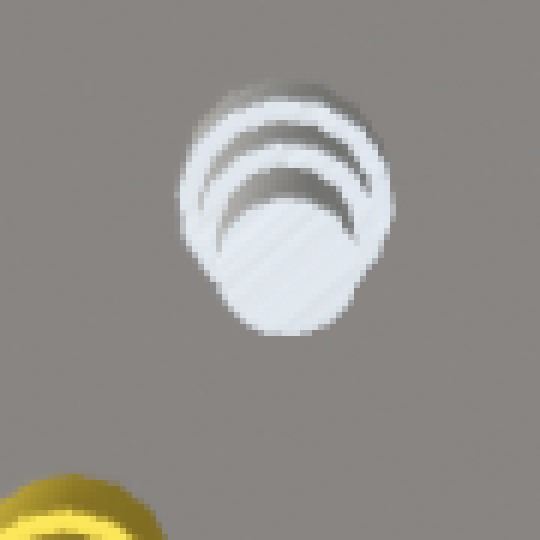

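The crop shows the piece's top disc centred at px (319.7, 256.3), which puts the piece at about (652,-24). Descend and grip the 24 mm step.

```bash
python3 -m crank '[[[-0.0034,-0.001,-0.02],0,100],[[0,0,-0.025],0,100],[[0,0,-0.018],0,100],[[0,0,-0.0095],0,100],[[0,0,0],0,100],[[0,0,0],0,100]]' 15
python3 -m crank '[[[0,0,0],0,180],[[0,0,0],0,220],[[0,0,0],0,220],[[0,0,0],0,220],[[0,0,0],0,220],[[0,0,0],0,220],[[0,0,0],0,220]]' 15
```

```text
t: 12.1
tcp_pos: [650.8, -23.0, 24.2]
orientation: [0.73, -0.683, 0.0, -0.0]
ft_force: [0.5, 0.4, -0.1]
finger_gap: 57.3
t: 12.68
tcp_pos: [650.4, -23.0, 23.6]
orientation: [0.73, -0.683, 0.0, -0.0]
ft_force: [-0.2, -0.1, 0.7]
finger_gap: 16.9
```

The gap of 16.9 is unexpected, since the step is 24 mm. I'll look before moving.

Run:
```python
from h import *
P,im=snap('wrist'); print(jaw(),r.read_state()['finger_gap'])
S,ims=snap('side'); q=proj(S,(651,-23,20)).astype(int);print(q)
a=cv2.resize(im[200:440,180:460],(560,480))
b=cv2.resize(ims[max(q[1]-40,0):q[1]+40,q[0]-20:q[0]+20],(240,480))
cv2.imwrite('pics/c7.png',np.hstack([a,b])[:,:,::-1])
for d in r.pinpoint('step_piece','wrist'): print(np.round(d['pixel'],1),at_z(P,d['pixel'],0).round(1))
```

```text
(array([650.4, -23. ,  23.7]), np.float64(-1.505)) 16.37211157793783
[277 233]
[319.8 261.5] [652.5 -23.8   0. ]
```

View pics/c7.png

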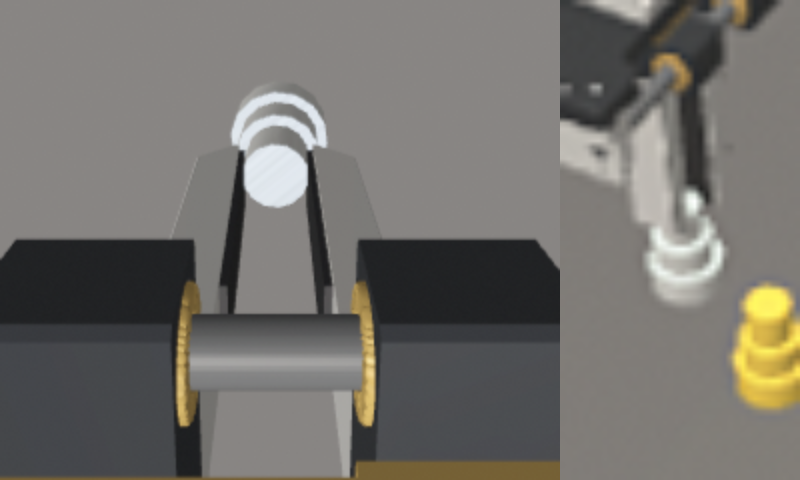

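The pads hold the top 18 mm step and the piece stands upright, so the grip is sound if higher than intended. I'll use relative heights for the placing: lift, then check.

```bash
python3 -m crank '[[[0,0,0.006],0,220],[[0,0,0.015],0,220],[[0,0,0.03],0,220],[[0,0,0.04],0,220],[[0,0,0.04],0,220],[[0,0,0.02],0,220],[[0,0,0],0,220],[[0,0,0],0,220]]' 20
python3 - <<'E'
from h import *
P,im=snap('wrist'); s=r.read_state();print(jaw(),s['finger_gap'])
S,ims=snap('side'); p=s['tcp_pos'];q=proj(S,(p[0],p[1],p[2])).astype(int);print(q)
a=cv2.resize(im[200:440,180:460],(420,360))
c=ims[max(q[1]-40,0):q[1]+50,q[0]-40:q[0]+40]
b=cv2.resize(c,(320,360))
cv2.imwrite('pics/c8.png',np.hstack([a,b])[:,:,::-1])
for d in r.trace('lower_tote','side')[:1]: print(np.round(d['pixel']))
E
```

```text
t: 13.5
tcp_pos: [651.2, -23.0, 176.2]
orientation: [0.73, -0.683, 0.001, -0.001]
ft_force: [-0.3, -0.2, -1.0]
finger_gap: 16.4
(array([649.5, -22.7, 173.6]), np.float64(-1.505)) 16.528521190682504
[273 185]
[283. 326.]
```

View pics/c8.png

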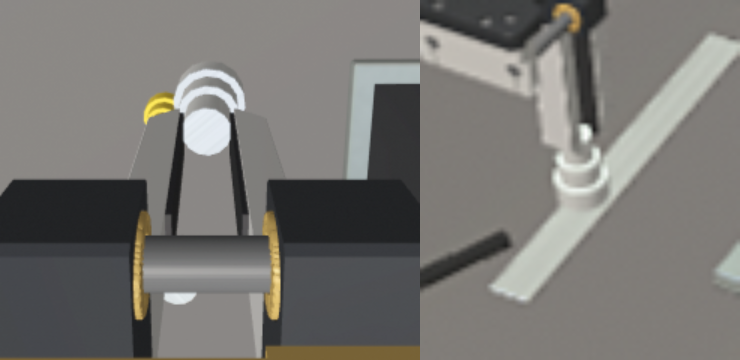

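The piece is held upright by its top step. Carry it to just short of the lower tote while turning the jaws along the tote's length, then measure.

```bash
python3 -m crank '[[[-0.0104,0.012,0.002],0.06,220],[[-0.0104,0.012,0],0.124,220],[[-0.0104,0.012,0],0.124,220],[[-0.0104,0.012,0],0.124,220],[[-0.0104,0.012,0],0.124,220],[[-0.0104,0.012,0],0.124,220],[[-0.0104,0.012,0],0.124,220],[[-0.0104,0.012,0],0.124,220]]'
python3 -m crank '[[[-0.0104,0.012,0],0.124,220],[[-0.0104,0.012,0],0.124,220],[[-0.0104,0.012,0],0.124,220],[[-0.0104,0.012,0],0.124,220],[[-0.0104,0.012,0],0.124,220],[[-0.0104,0.012,0],0.124,220],[[-0.0104,0.012,0],0.124,220],[[0,0,0],0.06,220]]'
python3 -m crank '[[[0,0,0],0,220],[[0,0,0],0,220],[[0,0,0],0,220]]'
python3 - <<'E'
from h import *
P,im=snap('wrist','w9'); print(jaw(),r.read_state()['finger_gap'])
for d in r.trace('lower_tote','wrist'): print('tr',round(d['confidence'],2),np.round(d['pixel']),rimfit(P,d['pixels'],76))
for d in r.pinpoint('lower_twin_end','wrist'): print(round(d['confidence'],2),np.round(d['pixel'],1),at_z(P,d['pixel'],76).round(1))
E
```

```text
t: 14.32
tcp_pos: [564.6, 73.7, 173.4]
orientation: [0.96, -0.282, -0.003, 0.001]
ft_force: [0.2, 0.9, -1.1]
finger_gap: 16.4
t: 14.98
tcp_pos: [490.4, 158.8, 173.5]
orientation: [0.984, 0.178, -0.003, -0.001]
ft_force: [0.3, -0.4, -1.7]
finger_gap: 16.4
t: 15.23
tcp_pos: [493.6, 156.7, 175.1]
orientation: [0.985, 0.174, -0.001, 0.0]
ft_force: [0.5, 0.4, -0.5]
finger_gap: 16.6
(array([493.9, 156.7, 175.5]), np.float64(0.349)) 16.43789216599346
tr 0.96 [306. 170.] (array([466.4, 208.9, 183.9,  65. ]), np.float64(0.36))
0.97 [416.  167.2] [549.  241.5  76. ]
```

View pics/w9.png

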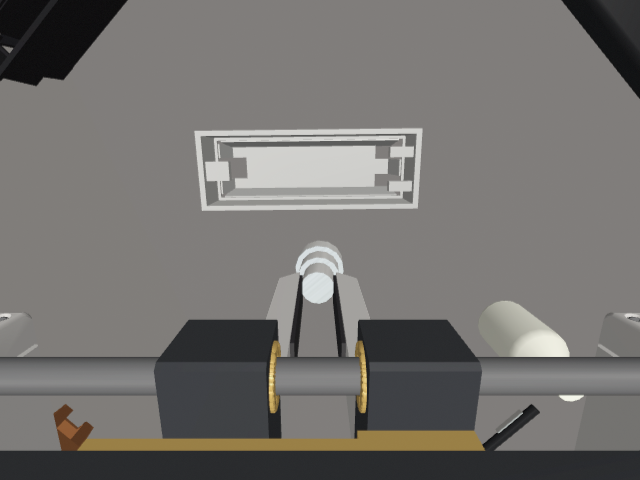

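The lower tote shows at px (198–421, 130–209), with the twin lugs on the right. To check the wrist camera for bias, I'll compare the held piece's disc (px 318,289) with the TCP, and cross-check the tote in the other cameras.

Run:
```python
from h import *
P=r.camera_params('wrist');print('disc',at_z(P,(318,289),197).round(1),jaw())
im=cv2.imread('pics/w9.png')[:,:,::-1]
for lo in(120,140):print('lower wrist bright',rimfit(P,bright(im,(205,150),lo),76))
for c in('top','side'):
    Q,i2=snap(c)
    for d in r.trace('lower_tote',c)[:2]: print(c,round(d['confidence'],2),np.round(d['pixel']),rimfit(Q,d['pixels'],76))
    for d in r.pinpoint('lower_twin_end',c)[:2]: print(c,round(d['confidence'],2),at_z(Q,d['pixel'],76).round(1))
    for d in r.pinpoint('lower_tote',c)[:2]: print(c,round(d['confidence'],2),at_z(Q,d['pixel'],0).round(1))
```

```text
disc [493.6 158.3 197. ] (array([494.3, 156.7, 176. ]), np.float64(0.35))
lower wrist bright (array([481.4, 187.4, 603.4, 298. ]), np.float64(0.348))
lower wrist bright (array([467.2, 208.9, 185. ,  66. ]), np.float64(0.359))
top 0.77 [249. 267.] (array([419.9, 205.4,  96.2,  44.6]), np.float64(0.463))
top 0.83 [464.6 206.8   0. ]
side 0.94 [282. 327.] (array([459.1, 223.9, 188.6, 104.9]), np.float64(0.373))
side 0.78 [546.4 243.1  76. ]
side 0.52 [683.  162.7  76. ]
side 0.97 [460.  207.9   0. ]
```

The lower tote has shifted about 7 mm since the lift, and the side camera confirms it. The wrist camera's bias is negligible: the disc lies within 2 mm of where it should. I'll insert at (467,207.5).

```bash
python3 -m crank '[[[-0.0137,0.0254,0],0.01,220],[[-0.0136,0.0254,0],0,220],[[0,0,0],0,220],[[0,0,0],0,220],[[0,0,-0.03],0,220],[[0,0,-0.02],0,220],[[0,0,0],0,220],[[0,0,0],0,220]]'
python3 -c "
from h import *;print(jaw())"
```

```text
t: 16.45
tcp_pos: [466.3, 206.9, 125.5]
orientation: [0.984, 0.179, -0.001, 0.0]
ft_force: [0.2, -0.7, -0.3]
finger_gap: 16.4
(array([466.3, 206.9, 125.5]), np.float64(0.36))
```

```bash
python3 -m crank '[[[0,0,-0.02],0,220],[[0,0,-0.03],0,220],[[0,0,-0.025],0,220],[[0,0,-0.013],0,220],[[0,0,-0.005],0,220],[[0,0,0],0,220],[[0,0,0],0,220]]'
python3 -m crank '[[[0,0,-0.003],0,220],[[0,0,0],0,220],[[0,0,0],0,220]]'
```

```text
t: 17.03
tcp_pos: [468.8, 208.1, 35.0]
orientation: [0.984, 0.179, 0.001, -0.0]
ft_force: [1.2, -0.2, -0.3]
finger_gap: 16.8
t: 17.28
tcp_pos: [467.8, 208.1, 31.4]
orientation: [0.984, 0.18, 0.001, -0.0]
ft_force: [0.3, -0.0, -0.6]
finger_gap: 15.9
```

```bash
python3 -m crank '[[[0,0,-0.0025],0,220],[[0,0,0],0,220],[[0,0,0],0,220]]'
python3 -m crank '[[[0,0,-0.0015],0,220],[[0,0,0],0,220],[[0,0,0],0,220]]'
python3 -m crank '[[[0,0,-0.001],0,220],[[0,0,0],0,220],[[0,0,0],0,220]]'
```

```text
t: 17.53
tcp_pos: [466.8, 207.9, 27.9]
orientation: [0.984, 0.18, -0.0, 0.0]
ft_force: [0.7, 0.6, -0.0]
finger_gap: 16.8
t: 17.78
tcp_pos: [467.3, 208.0, 26.6]
orientation: [0.984, 0.18, 0.0, -0.0]
ft_force: [0.3, 0.6, 0.5]
finger_gap: 16.3
t: 18.03
tcp_pos: [467.8, 208.2, 26.3]
orientation: [0.984, 0.18, 0.001, -0.0]
ft_force: [0.6, 0.3, 5.6]
finger_gap: 16.6
```

Contact at 26.3, as expected. Release and rise.

```bash
python3 -m crank '[[[0,0,0],0,190],[[0,0,0],0,150],[[0,0,0],0,150],[[0,0,0],0,150],[[0,0,0.008],0,150],[[0,0,0.03],0,150],[[0,0,0.04],0,150],[[0,0,0.04],0,150]]'
python3 -m crank '[[[0,0,0.03],0,150],[[0.012,-0.03,0.03],0,150],[[0.013,-0.03,0],0,150],[[0,0,0],0,150],[[0,0,0],0,150]]'
python3 - <<'E'
from h import *
P,im=snap('wrist','w10'); print(jaw(),r.read_state()['finger_gap'])
for d in r.trace('lower_tote','wrist')[:1]: print('tr',round(d['confidence'],2),np.round(d['pixel']),rimfit(P,d['pixels'],76))
for d in r.pinpoint('step_piece','wrist'): print('piece',round(d['confidence'],2),np.round(d['pixel'],1),at_z(P,d['pixel'],3).round(1))
E
```

```text
t: 18.7
tcp_pos: [465.4, 207.5, 143.9]
orientation: [0.984, 0.18, -0.002, 0.0]
ft_force: [0.9, -0.2, 0.5]
finger_gap: 38.8
t: 19.12
tcp_pos: [491.8, 148.6, 202.6]
orientation: [0.984, 0.178, 0.001, -0.0]
ft_force: [-0.1, -0.8, -0.0]
finger_gap: 38.6
(array([490.9, 149.3, 201.7]), np.float64(0.36)) 38.73183464943183
tr 0.98 [303. 160.] (array([466.6, 209.1, 184.6,  65.7]), np.float64(0.357))
piece 0.82 [316.9 157.9] [468.  210.8   3. ]
```

View pics/w10.png

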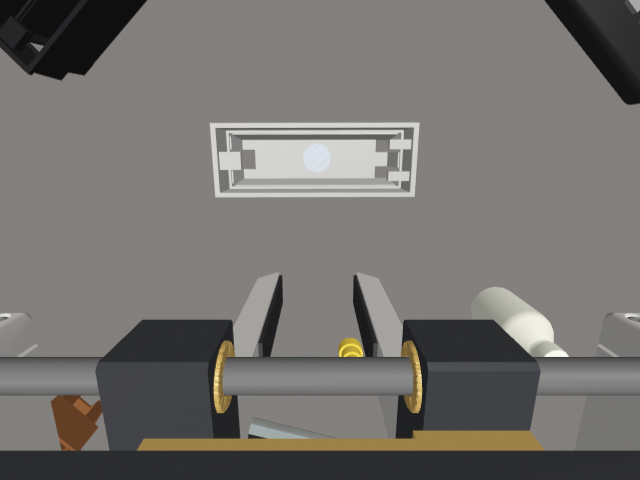

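The piece stands upright and centred in the lower tote: its top disc at px (317,158) is concentric with the base. I've viewed 12 pictures, so I'll use numbers from here. To cancel any camera bias, I'll measure the lower tote at the final tool yaw (-1.214), then the upper tote at its half-turn counterpart.

```bash
python3 -m crank '[[[-0.007,0.0027,0.004],-0.06,100],[[-0.007,0.0027,0.004],-0.121,100],[[-0.007,0.0027,0.004],-0.121,100],[[-0.007,0.0027,0.004],-0.121,100],[[-0.007,0.0027,0.004],-0.121,100],[[-0.007,0.0027,0.004],-0.121,50],[[-0.007,0.0027,0.004],-0.121,0],[[-0.007,0.0027,0.004],-0.121,0]]'
python3 -m crank '[[[-0.007,0.0027,0.004],-0.121,0],[[-0.007,0.0027,0.004],-0.121,0],[[-0.007,0.0027,0.004],-0.121,0],[[-0.007,0.0027,0.004],-0.121,0],[[-0.007,0.0027,0],-0.121,0],[[0,0,0],-0.06,0],[[0,0,0],0,0],[[0,0,0],0,0]]'
cat >> h.py <<'E'
def measure(thing,z,tw,zc):
    for k in range(2):
        P,im=snap('wrist'); t,a=jaw()
        T=[d for d in r.trace(thing,'wrist')]
        for d in T[:3]:
            c,y=rimfit(P,d['pixels'],z); col=im[d['pixels']].mean(0).round()
            dx,dy=c[0]-t[0],c[1]-t[1]
            print(t,a,'conf',round(d['confidence'],2),c,y,col,'rel tool frame',round(dx*np.cos(a)+dy*np.sin(a),1),round(-dx*np.sin(a)+dy*np.cos(a),1))
    for d in r.pinpoint(tw,'wrist')[:2]: print(tw,round(d['confidence'],2),at_z(P,d['pixel'],zc).round(1))
E
python3 -c "
from h import *
measure('lower_tote',76,'lower_twin_end',76)"
```

```text
t: 19.93
tcp_pos: [433.7, 172.2, 233.0]
orientation: [0.962, -0.272, -0.001, 0.0]
ft_force: [0.4, 0.0, -0.1]
finger_gap: 73.8
t: 20.6
tcp_pos: [399.4, 185.3, 249.1]
orientation: [0.823, -0.568, -0.001, 0.0]
ft_force: [-0.4, 0.6, -0.4]
finger_gap: 94.3
[399.7 185.1 249.2] -1.208 conf 0.74 [466.4 209.1 183.7  67. ] 0.362 [186. 186. 183.] rel tool frame 1.2 70.9
[400.  184.9 249.4] -1.21 conf 0.63 [466.4 208.9 183.   65. ] 0.359 [187. 187. 184.] rel tool frame 1.0 70.6
lower_twin_end 0.81 [549.8 243.9  76. ]
lower_twin_end 0.41 [466.7 207.5  76. ]
```

The lower tote measures the same at both tool yaws: (466.4, 209.0), yaw 0.359, so camera bias is negligible. Now to the upper tote on the panel.

```bash
python3 -m crank '[[[0.006,-0.025,0],-0.03,0],[[0.006,-0.039,0],-0.04,0],[[0.006,-0.039,0],-0.04,0],[[0.006,-0.039,0],-0.04,0],[[0.006,-0.039,0],-0.04,0],[[0.006,-0.039,0],-0.04,0],[[0.006,-0.039,0],-0.04,0],[[0.006,-0.039,0],-0.025,0]]'
python3 -m crank '[[[0.006,-0.039,0],0,0],[[0.006,-0.039,0],0,0],[[0.006,-0.039,0],0,0],[[0,-0.013,0],0,0],[[0,0,0],0,0],[[0,0,0],0,0],[[0,0,0],0,0]]'
python3 -c "
from h import *
measure('upper_tote',91,'upper_twin_end',91)"
```

```text
t: 21.52
tcp_pos: [448.2, -115.5, 249.9]
orientation: [0.729, -0.685, 0.0, -0.0]
ft_force: [0.9, -0.2, -0.0]
finger_gap: 93.9
t: 22.1
tcp_pos: [466.1, -242.0, 249.6]
orientation: [0.73, -0.683, -0.001, -0.0]
ft_force: [0.1, 0.1, -0.5]
finger_gap: 93.8
[ 466.2 -241.7  249.8] -1.504 conf 0.86 [ 231.6 -277.   125.    61.2] -1.505 [95. 63. 40.] rel tool frame 19.6 -236.4
[ 466.2 -241.7  249.8] -1.504 conf 0.56 [ 532.9 -245.7  184.5   65.3] 0.067 [192. 192. 189.] rel tool frame 8.4 66.3
[ 466.4 -241.7  250. ] -1.504 conf 0.84 [ 231.8 -277.3  121.8   60.4] -1.523 [94. 61. 38.] rel tool frame 19.9 -236.5
[ 466.4 -241.7  250. ] -1.504 conf 0.66 [ 533.3 -245.8  182.7   65. ] 0.063 [192. 192. 189.] rel tool frame 8.6 66.5
upper_twin_end 0.75 [ 622.4 -240.5   91. ]
upper_twin_end 0.71 [ 224.7 -324.9   91. ]
```

```bash
python3 -m crank '[[[0.0334,-0.002,0],0,0],[[0.0334,-0.0021,0],0,0],[[0,0,-0.02],0,0],[[0,0,-0.03],0,0],[[0,0,-0.03],0,0],[[0,0,-0.03],0,0],[[0,0,0],0,0],[[0,0,0],0,0]]' 20
python3 -c "
from h import *;print(jaw())"
```

```text
t: 23.02
tcp_pos: [531.8, -245.9, 138.2]
orientation: [0.73, -0.684, -0.002, 0.0]
ft_force: [-0.5, -0.1, 0.1]
finger_gap: 94.0
(array([ 531.8, -245.9,  138.2]), np.float64(-1.505))
```

```bash
python3 -m crank '[[[0,0,-0.02],0,0],[[0,0,-0.025],0,0],[[0,0,-0.017],0,0],[[0,0,-0.01],0,0],[[0,0,0],0,0],[[0,0,0],0,0]]' 20
python3 -m crank '[[[0,0,0],0,60],[[0,0,0],0,110],[[0,0,0],0,110],[[0,0,0],0,110],[[0,0,0],0,110],[[0,0,0],0,110]]' 20
python3 -m crank '[[[0,0,0.006],0,110],[[0,0,0.015],0,110],[[0,0,0.03],0,110],[[0,0,0.04],0,110],[[0,0,0.04],0,110],[[0,0,0.02],0,110],[[0,0,0],0,110],[[0,0,0],0,110]]'
python3 -c "
from h import *;print(jaw())"
```

```text
t: 23.52
tcp_pos: [534.2, -248.0, 69.5]
orientation: [0.73, -0.684, 0.001, -0.0]
ft_force: [-0.5, -0.2, 0.1]
finger_gap: 94.0
t: 24.02
tcp_pos: [533.3, -247.4, 68.2]
orientation: [0.73, -0.684, 0.0, -0.0]
ft_force: [-0.1, 1.0, 2.1]
finger_gap: 61.6
t: 24.68
tcp_pos: [533.7, -247.9, 220.2]
orientation: [0.73, -0.684, 0.001, -0.0]
ft_force: [-0.7, -0.3, -1.7]
finger_gap: 61.6
(array([ 533.7, -247.9,  220.2]), np.float64(-1.506))
```

```bash
python3 - <<'E'
from h import *
P,im=snap('wrist'); print(jaw())
for d in r.pinpoint('upper_twin_end','wrist')[:2]: print(round(d['confidence'],2),np.round(d['pixel']),at_z(P,d['pixel'],243).round(1))
for d in r.trace('upper_tote','wrist')[:2]: print(round(d['confidence'],2),rimfit(P,d['pixels'],243))
E
python3 -m crank '[[[-0.0024,0.0163,0],0.06,110],[[-0.0024,0.0163,0],0.12,110],[[-0.0024,0.0163,0],0.123,110],[[-0.0024,0.0163,0],0.123,110],[[-0.0024,0.0163,0],0.123,110],[[-0.0024,0.0163,0],0.123,110],[[-0.0024,0.0163,0],0.123,110],[[-0.0024,0.0163,0],0.123,110]]'
python3 -m crank '[[[-0.0024,0.0163,0],0.123,110],[[-0.0024,0.0163,0],0.123,110],[[-0.0024,0.0163,0],0.123,110],[[-0.0024,0.0163,0],0.123,110],[[-0.0024,0.0163,0],0.123,110],[[-0.0024,0.0163,0],0.123,110],[[-0.0024,0.0163,0],0.123,110],[[-0.0024,0.0163,0],0.123,110]]'
python3 -m crank '[[[-0.0024,0.0163,0],0.123,110],[[-0.0024,0.0163,0],0.123,110],[[-0.0024,0.0163,0],0.123,110],[[-0.0024,0.0163,0],0.123,110],[[-0.0024,0.0163,0],0.123,110],[[-0.0024,0.0163,0],0.123,110],[[-0.0024,0.0163,0],0.123,110],[[-0.0024,0.0163,0],0.123,110]]'
python3 -c "
from h import *;print(jaw())"
```

```text
(array([ 532.4, -247. ,  217.8]), np.float64(-1.506))
0.69 [319. 110.] [ 624.2 -242.2  243. ]
0.2 [450. 316.] [ 523.8 -320.   243. ]
0.75 (array([ 559.8, -245.5,  131.1,   65.3]), np.float64(0.061))
0.71 (array([ 452.6, -209.6,   31. ,   20.3]), np.float64(0.025))
t: 25.5
tcp_pos: [512.1, -115.6, 215.9]
orientation: [0.958, -0.287, -0.003, -0.0]
ft_force: [0.3, -0.5, -2.0]
finger_gap: 61.7
t: 26.17
tcp_pos: [492.8, 14.4, 216.1]
orientation: [0.98, 0.2, -0.002, -0.001]
ft_force: [0.7, -0.0, -1.1]
finger_gap: 61.5
t: 26.83
tcp_pos: [473.6, 144.3, 216.1]
orientation: [0.769, 0.639, -0.002, -0.001]
ft_force: [0.2, 0.8, -1.8]
finger_gap: 61.8
(array([473.6, 144.3, 216.1]), np.float64(1.386))
```

```bash
python3 -m crank '[[[-0.0014,0.013,0],0.12,110],[[-0.0014,0.013,0],0.12,110],[[-0.0013,0.013,0],0.12,110],[[-0.0013,0.013,0],0.12,110],[[-0.0013,0.0129,0],0.063,110],[[0,0,0],0,110],[[0,0,0],0,110],[[0,0,0],0,110]]'
python3 -c "
from h import *
P,im=snap('wrist');t,a=jaw();print(t,a)
for d in r.pinpoint('upper_twin_end','wrist')[:2]: print(round(d['confidence'],2),at_z(P,d['pixel'],t[2]+22.8).round(1)-np.r_[t[:2],0])"
```

```text
t: 27.5
tcp_pos: [468.0, 207.9, 217.3]
orientation: [0.573, 0.82, -0.001, -0.001]
ft_force: [-0.5, -0.3, -1.0]
finger_gap: 61.7
[468.3 207.9 217.7] 1.921
0.67 [-86.5 -31.  240.5]
0.62 [-136.5   72.7  240.5]
```

```bash
python3 -m crank '[[[-0.0008,0.0015,-0.01],0.008,110],[[0,0,-0.025],0,110],[[0,0,-0.025],0,110],[[0,0,-0.015],0,110],[[0,0,-0.005],0,110],[[0,0,0],0,110],[[0,0,0],0,110],[[0,0,0],0,110]]'
python3 -c "
from h import *
t,a=jaw();print(t,a)"
```

```text
t: 28.27
tcp_pos: [469.2, 210.4, 140.2]
orientation: [0.569, 0.822, 0.001, 0.001]
ft_force: [-0.3, 0.1, -0.7]
finger_gap: 61.4
[469.2 210.4 140.2] 1.931
```

```bash
python3 -m crank '[[[-0.0017,-0.001,-0.004],0,110],[[0,0,-0.004],0,110],[[0,0,0],0,110],[[0,0,0],0,110],[[0,0,0],0,110]]'
python3 -c "
from h import *
t,a=jaw();print(t,a)"
```

```text
t: 28.68
tcp_pos: [466.3, 209.2, 130.9]
orientation: [0.569, 0.822, 0.0, 0.0]
ft_force: [-0.5, -0.3, -1.5]
finger_gap: 61.6
[466.3 209.2 130.9] 1.931
```

```bash
python3 -m crank '[[[0.001,0,-0.002],0,110],[[0,0,-0.0015],0,110],[[0,0,0],0,110],[[0,0,0],0,110]]'
python3 -m crank '[[[0,0,-0.002],0,110],[[0,0,0],0,110],[[0,0,0],0,110]]'
```

```text
t: 29.02
tcp_pos: [467.2, 209.1, 127.1]
orientation: [0.569, 0.822, -0.0, -0.0]
ft_force: [0.2, 1.2, -1.8]
finger_gap: 61.7
t: 29.27
tcp_pos: [467.1, 209.1, 125.1]
orientation: [0.569, 0.822, -0.0, -0.0]
ft_force: [1.3, -0.5, -1.6]
finger_gap: 61.8
```

```bash
python3 -m crank '[[[0,0,-0.0012],0,110],[[0,0,0],0,110],[[0,0,0],0,110]]'
python3 -m crank '[[[0,0,-0.001],0,110],[[0,0,0],0,110],[[0,0,0],0,110]]'
```

```text
t: 29.52
tcp_pos: [467.2, 209.1, 124.0]
orientation: [0.569, 0.822, -0.0, -0.0]
ft_force: [0.4, -0.2, -1.3]
finger_gap: 61.4
t: 29.77
tcp_pos: [467.4, 209.2, 123.1]
orientation: [0.569, 0.822, 0.0, 0.0]
ft_force: [0.2, 0.5, -1.9]
finger_gap: 61.5
```

```bash
python3 -m crank '[[[0,0,-0.001],0,110],[[0,0,0],0,110],[[0,0,0],0,110]]'
python3 -m crank '[[[0,0,-0.001],0,110],[[0,0,0],0,110],[[0,0,0],0,110]]'
```

```text
t: 30.02
tcp_pos: [467.4, 209.2, 123.0]
orientation: [0.569, 0.822, 0.0, 0.0]
ft_force: [-3.2, -1.5, 5.7]
finger_gap: 61.8
t: 30.27
tcp_pos: [467.5, 209.2, 123.0]
orientation: [0.569, 0.822, 0.0, 0.0]
ft_force: [-5.0, -1.7, 9.7]
finger_gap: 61.9
```

Seated: contact at 123.0 against 123.2 expected for resting on the lugs. Relieve, release, rise and back off, then check.

```bash
python3 -m crank '[[[0,0,0.001],0,110],[[0,0,0],0,60],[[0,0,0],0,0],[[0,0,0],0,0],[[0,0,0],0,0],[[0,0,0.015],0,0],[[0,0,0.035],0,0],[[0,0,0.04],0,0]]'
python3 -m crank '[[[0,0,0.04],0,0],[[0.02,0.008,0.035],0,0],[[0.035,0.013,0.01],0,0],[[0.01,0.004,0],0,0],[[0,0,0],0,0],[[0,0,0],0,0],[[0,0,0],0,0]]'
python3 - <<'E'
from h import *
measure('upper_tote',146,'upper_twin_end',146)
for c in('side','top'):
    Q,i2=snap(c,c+'_end')
    for t,z in {'upper_tote':70,'lower_tote':0,'upper_twin_end':146,'lower_twin_end':76,'plain_cylinder':0,'gel_bottle':0,'mug':0,'tape_roll':0}.items():
        print(c,t,[(round(d['confidence'],2),at_z(Q,d['pixel'],z).round(1)[:2].tolist()) for d in r.pinpoint(t,c)[:2]])
E
```

```text
t: 30.93
tcp_pos: [464.8, 208.5, 209.8]
orientation: [0.569, 0.822, -0.003, -0.002]
ft_force: [0.2, -0.1, 0.1]
finger_gap: 94.0
t: 31.52
tcp_pos: [531.1, 233.8, 295.8]
orientation: [0.569, 0.822, -0.001, -0.001]
ft_force: [0.4, -0.7, -0.3]
finger_gap: 93.7
[531.  233.8 295.9] 1.931 conf 0.74 [312.1 311.1 101.9  45.8] -1.212 [27. 26. 27.] rel tool frame 149.5 177.6
[531.  233.8 295.9] 1.931 conf 0.68 [467.2 208.5 182.3  65. ] 0.36 [183. 183. 180.] rel tool frame -1.2 68.6
[531.2 233.9 296.4] 1.931 conf 0.87 [311.5 311.4 102.7  45. ] -1.212 [24. 23. 24.] rel tool frame 150.0 178.3
[531.2 233.9 296.4] 1.931 conf 0.78 [467.4 208.3 182.5  66.5] 0.359 [183. 183. 180.] rel tool frame -1.5 68.7
upper_twin_end 0.9 [302.2 342.3 146. ]
upper_twin_end 0.58 [383.5 178.6 146. ]
side upper_tote [(0.88, [464.2, 205.3]), (0.82, [237.3, -184.8])]
side lower_tote [(0.72, [451.2, 221.1]), (0.58, [524.5, -243.9])]
side upper_twin_end [(0.87, [245.1, 393.9]), (0.78, [390.7, 173.8])]
side lower_twin_end [(0.81, [552.0, 241.0])]
side plain_cylinder [(0.76, [473.5, -11.7])]
side gel_bottle [(0.98, [740.1, 118.1]), (0.6, [359.7, 456.9])]
side mug [(0.72, [352.6, 453.3])]
side tape_roll [(0.93, [413.2, -426.0])]
top upper_tote [(0.78, [251.0, -244.4]), (0.76, [466.7, 213.1])]
top lower_tote [(0.67, [468.5, 207.4]), (0.38, [535.0, -244.2])]
top upper_twin_end [(0.94, [228.6, -315.4]), (0.88, [386.4, 183.1])]
top lower_twin_end [(0.55, [555.4, 238.1])]
top plain_cylinder [(0.67, [471.1, -14.6])]
top gel_bottle [(0.75, [743.7, 125.5])]
top mug [(0.93, [364.7, 463.1]), (0.66, [420.0, -427.4])]
top tape_roll [(0.72, [422.7, -424.4])]
```

```bash
python3 -c "
from h import *
print(r.job_done(), r.read_state()['t'])"
```

```text
the job is handed in; nothing more can be done
the job is handed in; nothing more can be done
```

I lifted the upper tote out onto the panel and set the stepped piece upright at the centre of the lower tote's floor. I then put the upper tote back turned half a turn, and handed the job in at about 32 s of the 67 s allowed.

**Passed:**
- **Seating height:** the upper tote touched down at tool height 123.0 mm, against 123.2 mm expected for resting on the lugs. The contact force was about 10 N.
- **Alignment:** its rim, measured at 146 mm height, is the right size. It is centred within about 1 mm of the lower tote's last measured place, at the same angle.
- **Half turn:** its two-window end now lies at the opposite end from the lower tote's.
- **Bystanders:** in the last pictures the plain cylinder, bottle, mug and tape roll are where they were, within the cameras' scatter. That scatter is a few mm, and up to about 13 mm for the mug in the top view.

**Failed, disagreed or not checked:**
- **Lower tote shifted:** it slid about 7 mm on the table during the first grip and lift. I measured it again before placing anything.
- **Grip on the piece:** the jaws closed on its 18 mm top step, not the 24 mm step I aimed for. It held and stayed upright.
- **Final look:** I had used all 12 picture views by then, so the stacking was checked by contact height and camera measurements only. I did not check separately that the tote sits level.
- **Lower tote at the end:** the side camera's estimate of its centre was about 20 mm off the others. I put this down to the tote being mostly hidden from that camera.

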